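Clamp a pine strip for scraping with a sunken clamp knob

TASK

Get the pine strip ready for scraping: lay it flat on the bed of the scraping clamp, centred and lengthwise across the clamp in the gap between the two rubber pads and the back stop, and let go of it. Then reach down into the round well, turn the sunken knob clockwise and stop as soon as you feel the pads bite, so that they hold the strip snugly and squarely against the stop (about 10 N) without denting the soft wood (never more than 25 N).

Things in the scene. Friction and masses are not known exactly. Their poses are not given: they have to be found in the camera images.
- scraping_clamp: fixed low clamp: wooden block 124 x 190 mm, 46 mm high, on a dark foot plate (132 x 198 x 10 mm). Origin: centre of its underside; z up. On its flat top two rubber-faced pads run to +y, towards a steel back stop. In its -y half is a round well, axis at x 0, y -52 mm, 72 mm across, 30 mm deep, with the knob inside
- clamp_bed (a point): point on the clamp's top face (46 mm up) at its x 0, y 34 mm, where the strip goes; axes as the clamp's. Beyond it the stop: two feet, 20 mm wide in x, at x -46 and +46 mm, 6 mm high; between them room for a finger, 25 mm deep, before the cross bar. Set by hand: the feet's faces lie anywhere from 16 to 23 mm beyond this point (+y); not measured, to be felt
- knob_grip (a point): middle of the knob's grip bar, on the vertical turning axis, 14 mm below the clamp's top face. Grey metal bar 38 mm long (point x), 12 mm thick (point y), 20 mm high, its top 5 mm below the rim, a black disc 42 mm across under it, top 9 mm below this point. The point turns with the knob. Only fingers opened to 20 to 35 mm fit between bar and well wall
- clamp_knob (a joint): knob angle, rad, grows clockwise seen from above (0 to 4.2) and drives the pads 10 mm per rad to +y. Starts at 0.6 to 1.5. Runs freely with about 0.17 N m of friction and stays where it is left. Once the strip is pinched the pads' rubber yields: each further 0.1 rad adds about 8 N of grip and 0.08 N m of torque
- clamp_jaw: the moving jaw: two pads with rubber faces, 18 mm wide in x at x -46 and +46 mm of the clamp, 6 mm high, open between. Origin: midway between the pads, on their uncompressed front face, at the clamp's top face; axes as the clamp's. It is geared to the knob: at knob angle q it is at clamp y = -2 mm + q x 10 mm (4 to 13 mm at the start), however hard the rubber is pressed
- strip_center (a point): centre of the loose pine strip, 28 mm wide (its x), 115 mm long (its y), 8 mm thick (z), 15 g; at the start it lies flat on the table. In the clamp its length lies along the clamp's x, either way round

How it is judged:
On the way:
1. the strip lies flat on the bed between the pads and the back stop, along the clamp's x axis, and is let go (z of strip_center in the frame of scraping_clamp between 0.047 and 0.053 m and y of strip_center in the frame of scraping_clamp between 0.022 and 0.046 m and x of strip_center in the frame of scraping_clamp between -0.012 and 0.012 m and angle between the y axis of strip_center and the x axis of scraping_clamp, either way round below 0.15 rad and contact force between each of the arm, the fingers and pine_strip below 0.3 N), for 0.2 s.
At the end, for the whole second after the job is handed in: The strip lies flat on the clamp's bed (centre 4 mm above it, within 2 mm), centred along the clamp's x within 12 mm and square to within 0.05 rad, and the jaw's pads press it against the stop with 5 to 19 N, everything let go (contact force between clamp_jaw and pine_strip between 5 and 19 N and z of strip_center in the frame of scraping_clamp between 0.048 and 0.052 m and x of strip_center in the frame of scraping_clamp between -0.012 and 0.012 m and angle between the y axis of strip_center and the x axis of scraping_clamp, either way round below 0.05 rad and angle between strip_center's own z axis and vertical below 0.05 rad); the robot touches nothing.
It fails at once if the pads press the strip with more than 25 N (the soft pine is dented) (contact force between clamp_jaw and pine_strip above 25 N).
It also fails if it takes over 72 s, if anything falls off the work surface, if the arm or the gripper's body presses on something with over 40 N, if the wrist force passes 120 N, or if a joint passes its speed limit or range.

ROBOT

A 6-joint arm with a two-finger parallel gripper is mounted at the origin on the work surface; the furniture and walls round the work are solid. World frame = base frame: x ahead of the robot, y to its left, z up, the work surface at z = 0. Lengths are in m, angles in rad, forces in N, time in s.
With the tool pointing down it reaches from about 0.275 to 0.825 m from the base axis. Payload 4.9 kg.
Tool frame: the origin (TCP) lies between the finger pads; the fingertips stand 22 mm ahead of it and the grasp point (between the pads) lies 3 mm ahead of it; z points along the fingers, y is the line along which they close (so a half turn about z gives the same grasp; the last joint's range is limited). The gripper opens to 85 mm and grips with 20 to 120 N. Pads are 22 mm wide; open, the fingers measure 114 mm over their backs; the gripper's body (76 mm by 85 mm) begins 54 mm behind the grasp point. The pads swing forward as they close: fully open they stand 13 mm farther back than shut.
Start: joints at [1.115, 0.326, -0.193, 1.052, 0, 1.437], TCP at [0.174, 0.522, 0.253] pointing down, gripper open.
Joint ranges: [-2.65, 2.65], [-0.97, 1.79], [-1.3, 1.35], [-1.93, 2.1], [-1.47, 1.37], [-3.14, 3.14]. Speed limits (rad/s): [2.57, 2.57, 3.14, 3.14, 3.14, 3.14].

INTERFACE

Orientations are given as a unit quaternion [w, x, y, z].
In Python, from rig import manip gives the robot as it stands. Calls block until the motion is done:
- manip.movep(position, orientation): joint-space move of the TCP to a pose.
- manip.movel(position, ori=None, feed=0.15): straight line of the TCP; ori=None keeps the orientation; feed is the mean speed in m/s.
- manip.move_joints(angles): joint-space move.
- manip.gripper_to(opening, grasp_force=None): finger opening in m; grasp_force is the grip in N (None keeps the last); returns when the fingers have stopped.
- manip.pause(seconds).
- manip.inverse_kinematics(position, orientation): joint angles nearest the present ones, or None.
- manip.read_state(): the state.
- manip.snapshot(name): name is "scene" or "top" or "wrist"; returns a dict with "pixels" (384x512x3 uint8, blue, green, red), "intrinsics" (3x3 intrinsics, pixels), "D" ([k1, k2, p1, p2, k3] as OpenCV has them; the pictures are not rectified), "extrinsics" (4x4, takes a point from camera to world coordinates); the wrist camera has in their place "T_tool_cam" (4x4, takes a point from camera to tool coordinates, whose origin is the TCP and whose axes are the flange's). Camera axes: x right, y up, looking along -z (the intrinsics and any distortion apply to the point x, -y, -z); pixel columns grow to the right and rows downward; lengths in m; the calibration is good to about 2 mm. A picture is of the moment at which its call begins: read the wrist's pose just before it. There is no depth.
A pose or a line that the arm cannot do raises manip.MotionError and nothing moves.
- manip.hand_in(): hands the job in; it is judged then, once.
Trained networks look in the newest picture that a camera, given by its name, has taken for a name from the list of things; names that differ only in an ending like _2 or _b are one class to them, and where a whole thing is asked for, a point or a joint stands for the part that bears it (a point fixed in the world has none). Each returns a list of dicts, best first, with "conf" (0 to 1); they miss things now and then, are a little off and sometimes report something else, mostly with a low value. They report only what shows in the picture. A call takes as long as a camera call.
- manip.look_for(camera, query): "at" ([x, y, z] in m, in the coordinates of the camera as it stood for that picture, good to about 4 mm: the middle of the surface that is visible of it).
- manip.cut_out(camera, query): "pixels" (384x512 bool, what is visible of it).
The state is a dict: "clock": time; "qpos": joint angles; "joint_velocities": joint speeds; "effort": joint torques, N m; "position": TCP position; "tool_rot": TCP orientation; "ft_force": force on the tool from outside, world axes, zero at the start; "torque": the same for the moment, N m; "width": finger opening in m; "finger_force": force on a finger pad.
Only numpy, scipy, OpenCV 4.12 (cv2) and the standard library are available. Lean on these libraries where they do the work, as an engineer would, in place of code of your own. Each camera call takes 0.05 s, during which the arm holds its last target. There are 200 camera calls.

## Working session

There is one attempt and no reset: what is moved stays moved. The work goes in short steps, each a Python script; the robot and the scene stay as the last script left them, time stands still between calls to the robot, and variables do not carry over. Pictures are saved under pics/ and viewed, at most 10 in all, crops included, and the job is handed in when it is done.

```bash
ls; mkdir -p pics
cat > h.py <<'E'
import numpy as np, cv2
from rig import manip
from scipy.spatial.transform import Rotation as R
def T_of(s):
    q=s['tool_rot'];T=np.eye(4);T[:3,:3]=R.from_quat([q[1],q[2],q[3],q[0]]).as_matrix();T[:3,3]=s['position'];return T
def snap(name,png=None):
    s=manip.read_state();d=manip.snapshot(name)
    T=np.array(d['extrinsics']) if 'extrinsics' in d else T_of(s)@np.array(d['T_tool_cam'])
    if png: cv2.imwrite('pics/'+png,d['pixels'])
    return d,T
def toplane(d,T,uv,z):
    p=cv2.undistortPoints(np.array(uv,float).reshape(-1,1,2),np.array(d['intrinsics'],float),np.array(d['D'],float)).reshape(-1,2)
    r=np.c_[p[:,0],-p[:,1],-np.ones(len(p))]@T[:3,:3].T
    return T[:3,3]+r*((z-T[2,3])/r[:,2])[:,None]
def rect(mask):
    c=max(cv2.findContours(mask.astype(np.uint8),0,2)[0],key=cv2.contourArea)
    return cv2.boxPoints(cv2.minAreaRect(c)),c
def down(yaw): # tool z down, tool y axis (closing) at world angle yaw
    y=np.array([np.cos(yaw),np.sin(yaw),0]);z=np.array([0,0,-1.]);x=np.cross(y,z)
    q=R.from_matrix(np.c_[x,y,z]).as_quat();return [q[3],q[0],q[1],q[2]]
E
python3 - <<'E'
from h import *
print(manip.read_state())
for c in['scene','top','wrist']:
    d,T=snap(c,c+'0.png'); print(c,T.round(3).tolist())
    for n in['scraping_clamp','strip_center','knob_grip','clamp_jaw']:
        for o in manip.look_for(c,n)[:2]:print(n,round(o['conf'],2),(T@np.r_[o['at'],1])[:3].round(4))
im=np.hstack([cv2.resize(cv2.imread(f'pics/{c}0.png'),(400,300)) for c in['scene','wrist']])
cv2.imwrite('pics/a.png',im)
E
```

```text
pics
{'clock': 0.0, 'qpos': array([ 1.11480634e+00,  3.26955648e-01, -1.93587331e-01,  1.05196862e+00,
        3.81142394e-05,  1.43662597e+00]), 'joint_velocities': array([-2.28541982e-04,  1.38633254e-04,  1.55302271e-04,  1.51924084e-04,
       -1.80195927e-04, -3.49304288e-05]), 'effort': array([ 3.96901178e-04, -4.43401945e+01,  2.62437540e+01,  1.55982084e-02,
       -2.09190284e-04,  2.65611396e-05]), 'position': array([0.17368813, 0.52129364, 0.25249407]), 'tool_rot': array([-2.67647600e-04,  1.60216290e-01,  9.87081559e-01, -8.15023898e-04]), 'ft_force': array([-0.22875085,  0.44754048, -0.65442503]), 'torque': array([-0.01285159,  0.00784033, -0.03986329]), 'finger_force': 0.0, 'width': 0.08531005226053977}
scene [[0.869, 0.221, -0.443, 0.033], [-0.495, 0.41, -0.766, -0.748], [0.012, 0.885, 0.466, 0.501], [0.0, 0.0, 0.0, 1.0]]
scraping_clamp 0.63 [0.4233 0.2119 0.0399]
strip_center 0.91 [ 0.4414 -0.2929  0.0102]
knob_grip 0.59 [0.4426 0.199  0.0395]
knob_grip 0.16 [ 0.4401 -0.2935  0.0116]
clamp_jaw 0.59 [0.4523 0.2306 0.0482]
top [[-0.022, 0.993, -0.113, 0.328], [-0.999, -0.024, -0.021, -0.013], [-0.023, 0.113, 0.993, 1.02], [0.0, 0.0, 0.0, 1.0]]
scraping_clamp 0.6 [0.4334 0.239  0.0426]
scraping_clamp 0.39 [0.4449 0.1942 0.0231]
strip_center 0.88 [ 0.4451 -0.2824  0.0091]
knob_grip 0.61 [0.4414 0.1952 0.0247]
clamp_jaw 0.56 [0.4407 0.2249 0.0529]
wrist [[0.316, -0.906, -0.281, 0.103], [0.949, 0.302, 0.093, 0.546], [0.001, -0.296, 0.955, 0.373], [0.0, 0.0, 0.0, 1.0]]
scraping_clamp 0.94 [0.3838 0.3164 0.0293]
```

View pics/top0.png

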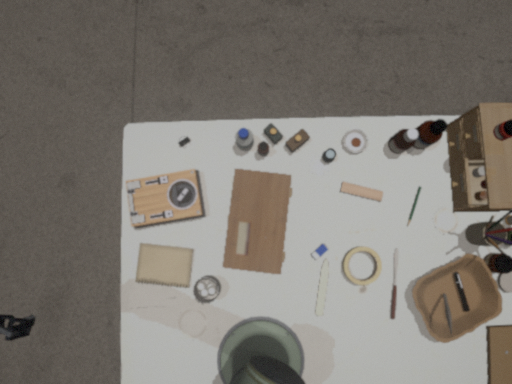

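View pics/a.png

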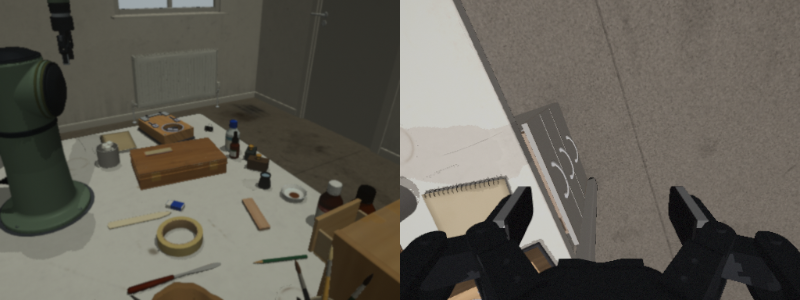

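Run:
```python
from h import *
d,T=snap('top')
for n,z in[('strip_center',.008),('scraping_clamp',.046),('clamp_jaw',.05)]:
    for o in manip.cut_out('top',n)[:2]:
        b,_=rect(o['pixels']);P=toplane(d,T,b,z)[:,:2]
        e=[P[1]-P[0],P[2]-P[1]];l=max(e,key=np.linalg.norm)
        print(n,o['conf'],P.mean(0).round(4),[np.linalg.norm(v).round(4) for v in e],np.arctan2(l[1],l[0]))
manip.movep([0.43,0.235,0.28],down(np.pi/2+.05))
d,T=snap('wrist','w1.png');print(T_of(manip.read_state()).round(3).tolist(),manip.read_state()['clock'])
for n in['scraping_clamp','knob_grip','clamp_jaw']:
    for o in manip.look_for('wrist',n)[:2]:print(n,round(o['conf'],2),(T@np.r_[o['at'],1])[:3].round(4))
```

```text
strip_center 0.92 [ 0.444  -0.2846] [np.float64(0.0302), np.float64(0.116)] -1.8417888389993982
clamp_jaw 0.48 [0.438  0.2146] [np.float64(0.0124), np.float64(0.0542)] -2.9980292807928746
[[-0.999, -0.051, -0.0, 0.43], [-0.051, 0.999, 0.0, 0.236], [0.0, 0.0, -1.0, 0.28], [0.0, 0.0, 0.0, 1.0]] 2.4333
knob_grip 0.62 [0.4463 0.2008 0.0211]
knob_grip 0.21 [0.4353 0.2319 0.0485]
clamp_jaw 0.85 [0.4373 0.2311 0.0513]
clamp_jaw 0.6 [0.4311 0.2418 0.0448]
```

View pics/w1.png

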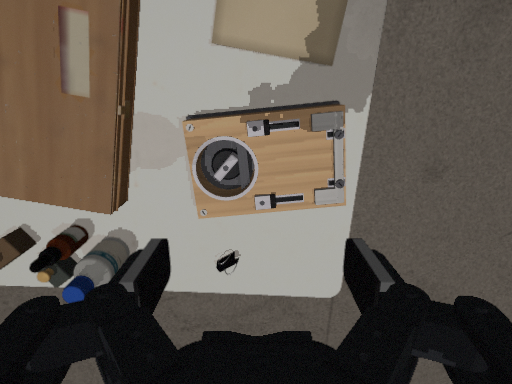

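Run:
```python
import cv2
im=cv2.imread('pics/w1.png')[90:230,170:360]
cv2.imwrite('pics/w1c.png',cv2.resize(im,None,fx=4,fy=4,interpolation=cv2.INTER_CUBIC))
```

```text
(no output)
```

View pics/w1c.png

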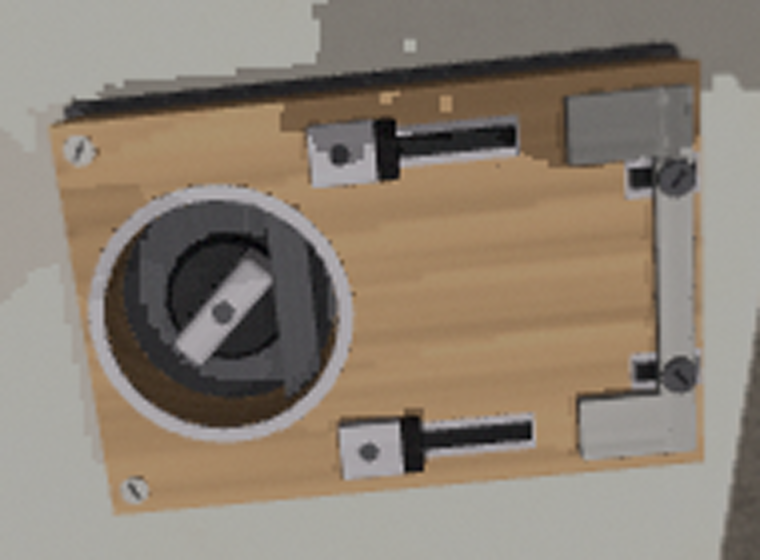

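```bash
cat > fit.py <<'E'
from h import *
def fit(obs,mod):
    obs=np.array(obs)[:,:2];mod=np.array(mod);a=obs-obs.mean(0);b=mod-mod.mean(0)
    th=np.arctan2((b[:,0]*a[:,1]-b[:,1]*a[:,0]).sum(),(b*a).sum());M=np.array([[np.cos(th),-np.sin(th)],[np.sin(th),np.cos(th)]])
    t=obs.mean(0)-M@mod.mean(0);return th,t,(obs-(mod@M.T+t))*1e3,np.sqrt((a**2).sum()/(b**2).sum())
E
python3 - <<'E'
from fit import *
d,T=snap('wrist');print(T.round(4).tolist())
px=lambda L:(np.array(L)+.5)/4-.5+[170,90]
P=toplane(d,T,px([(52,125),(700,60),(703,462),(115,514),(221,313)]),.046)
print(P.round(4).tolist())
best=None
for m in([(-62,-95),(-62,95),(62,95),(62,-95),(0,-52)],[(62,-95),(62,95),(-62,95),(-62,-95),(0,-52)]):
    r=fit(P,np.array(m)/1e3)
    if best is None or abs(r[2]).max()<abs(best[2]).max():best=r
th,t,res,s=best;print('yaw',th,'t',t,'scale',s);print(res.round(1).tolist())
M=np.array([[np.cos(th),-np.sin(th)],[np.sin(th),np.cos(th)]])
tc=lambda L,z:(((toplane(d,T,px(L),z)[:,:2]-t)@M)*1e3).round(1).tolist()
print('knob',tc([(265,262),(185,360),(223,313)],.041))
print('pads top front',tc([(400,122),(402,178),(425,415),(424,470)],.052))
print('feet top',tc([(566,95),(569,163),(580,398),(582,459)],.052),'bed',tc([(566,95),(569,163),(580,398),(582,459)],.046))
E
```

```text
[[-0.0515, -0.954, -0.2953, 0.3547], [0.9987, -0.049, -0.0158, 0.232], [0.0006, -0.2957, 0.9553, 0.4001], [0.0, 0.0, 0.0, 1.0]]
[[0.3897, 0.1478, 0.046], [0.3619, 0.3338, 0.046], [0.4844, 0.3521, 0.046], [0.512, 0.1652, 0.046], [0.4435, 0.198, 0.046]]
yaw 0.14582548303186832 t [0.43679251 0.24967493] scale 0.993955272648443
[[0.5, 1.1], [0.3, -0.8], [0.1, -0.6], [0.0, 0.5], [-0.8, -0.2]]
knob [[-14.4, -37.3], [14.3, -65.9], [0.4, -52.1]]
pads top front [[-53.3, 6.9], [-37.4, 6.2], [35.9, 7.4], [54.0, 5.8]]
feet top [[-56.3, 54.6], [-37.1, 54.7], [34.9, 55.3], [55.0, 55.2]] bed [[-55.8, 55.6], [-36.3, 55.7], [36.9, 56.4], [57.4, 56.2]]
```

```bash
cat >> h.py <<'E'
def stripfit(cam,z=.008):
    d,T=snap(cam);o=manip.cut_out(cam,'strip_center')[0]
    _,c=rect(o['pixels']);P=toplane(d,T,c.reshape(-1,2),z)[:,:2].astype(np.float32)
    (cx,cy),(w,h),_=r=cv2.minAreaRect(P*1000);b=cv2.boxPoints(r);e=[b[1]-b[0],b[2]-b[1]];l=max(e,key=np.linalg.norm)
    return np.array([cx,cy])/1000,np.arctan2(l[1],l[0]),(w,h),o['conf']
E
python3 - <<'E'
from h import *
manip.movep([0.444,-0.285,0.25],down(-0.271+np.pi))
s=manip.read_state();print(s['clock'],s['qpos'].round(2),s['ft_force'])
manip.gripper_to(.05)
print(stripfit('wrist'));snap('wrist','w2.png')
for y in(1.717,-1.425):
    print(manip.inverse_kinematics([.435,.285,.12],down(y)))
E
```

```text
4.625 [-0.71  0.29 -0.26  1.03  0.   -2.01] [0.30843906 0.15856512 0.26261284]
(array([ 0.44608008, -0.28783084]), np.float32(1.3097854), (112.84760284423828, 28.10378646850586), 0.81)
[ 0.43800064  0.40373266 -0.45523428  0.71182939  0.          0.29179697]
[ 0.43800064  0.40373266 -0.45523428  0.71182939  0.         -2.84938834]
```

View pics/w2.png

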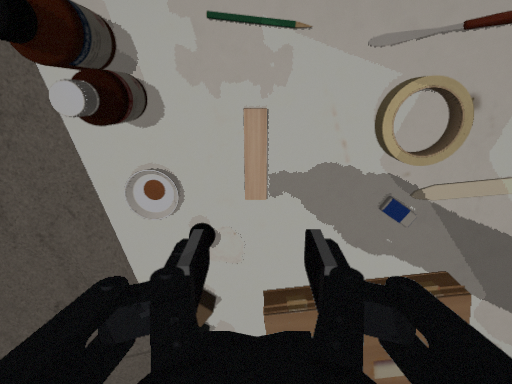

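```bash
cat >> h.py <<'E'
def feel(direction,step,n,thr,feed=.02):
    """step along direction until force against motion exceeds thr; returns travelled or None"""
    u=np.array(direction,float);f0=np.array(manip.read_state()['ft_force']);p0=np.array(manip.read_state()['position'])
    for i in range(1,n+1):
        manip.movel(list(p0+u*step*i),feed=feed)
        f=-(np.array(manip.read_state()['ft_force'])-f0)@u
        if f>thr: return step*i,f
    return None,f
E
python3 - <<'E'
from h import *
q=down(-0.261+np.pi);x,y=.4457,-.2872
manip.movel([x,y,.06],q,feed=.2)
manip.gripper_to(.036)
manip.movel([x,y,.030],feed=.08)
print(feel([0,0,-1],.001,10,2.0))
s=manip.read_state();print(s['position'],s['width'],s['clock'],s['ft_force'])
z=s['position'][2]+.002
manip.movel([x,y,z],feed=.03)
manip.gripper_to(.02,20);s=manip.read_state();print(s['width'],s['finger_force'],s['position'])
manip.movel([x,y,.28],feed=.25);s=manip.read_state();print(s['width'],s['finger_force'],s['clock'])
snap('wrist','w3.png')
E
```

```text
(0.009000000000000001, np.float64(3.827684108635274))
[ 0.44562844 -0.28713895  0.02102612] 0.03629674862919867 9.3833 [-0.55242406  0.61936973  5.28204256]
0.02730350511957108 21.496808230876923 [ 0.44576597 -0.28724226  0.02303694]
0.027038094647210773 21.339010298252106 11.0333
```

View pics/w3.png

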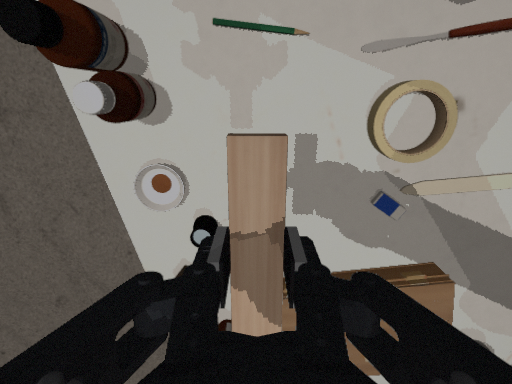

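```bash
cat >> h.py <<'E'
YAW=.1458;C=np.array([.4368,.2497])
MC=np.array([[np.cos(YAW),-np.sin(YAW)],[np.sin(YAW),np.cos(YAW)]])
def cw(x,y): return list(C+MC@[x,y])
E
python3 - <<'E'
from h import *
d,_=snap('wrist');Tc=np.array(d['T_tool_cam'])
P=toplane(d,Tc,[(228,134),(287,134),(283,335),(230,335)],.015);print((P*1e3).round(1).tolist())
dx=(P[:2,0].mean()+P[2:,0].mean())/2;print('strip centre in tool x',dx,'len',P[:2,0].mean()-P[2:,0].mean())
# tool z down, tool y = clamp +y -> tool x = y cross z 
q=down(YAW-np.pi/2)  # try both; choose nearest IK
js=manip.read_state()['qpos']
best=min([(abs(manip.inverse_kinematics([*cw(0,37),.16],down(a))-js).max(),a) for a in(YAW-np.pi/2,YAW+np.pi/2)])
a=best[1];print(best)
y=np.array([np.cos(a),np.sin(a)]);xt=np.array([-y[1],y[0]])*-1  # y x z with z=-Z
print(xt,T_of(manip.read_state())[:2,0])
dx=float(np.clip(dx,-.012,.012))
p=np.array(cw(0,37e-3))-xt*dx
manip.movep([*p,.28],down(a))
manip.movel([*p,.085],feed=.2)
manip.movel([*p,.073],feed=.05)
print(feel([0,0,-1],.001,5,1.5))
s=manip.read_state();print(s['position'],s['width'],s['clock'])
E
```

```text
[[57.7, -13.2, 15.0], [57.7, 13.4, 15.0], [-54.4, 14.5, 15.0], [-54.4, -15.2, 15.0]]
strip centre in tool x 0.0016708502005199077 len 0.11206606579547851Traceback (most recent call last):
  File "<stdin>", line 8, in <module>
TypeError: unsupported operand type(s) for -: 'NoneType' and 'float'
```

Run:
```python
from h import *
dx=.0017
js=manip.read_state()['qpos']
best=min([(abs(manip.inverse_kinematics([*cw(0,.037),.16],down(a))-js).max(),a) for a in(YAW-np.pi/2,YAW+np.pi/2)])
a=best[1];print(best)
y=np.array([np.cos(a),np.sin(a)]);xt=np.array([-y[1],y[0]])
p=np.array(cw(0,37e-3))-xt*dx
manip.movep([*p,.28],down(a));print(xt,T_of(manip.read_state())[:2,0])
manip.movel([*p,.085],feed=.2)
manip.movel([*p,.073],feed=.05)
print(feel([0,0,-1],.001,5,1.5))
s=manip.read_state();print(s['position'],s['width'],s['clock'])
snap('wrist','w4.png')
```

```text
(np.float64(1.1550037552372152), -1.4249963267948966)
[0.98939    0.14528399] [0.98961794 0.14372306]
(0.004, np.float64(3.506510663767489))
[0.42959874 0.28603157 0.06903599] 0.027240006996785655 15.7083
```

View pics/w4.png

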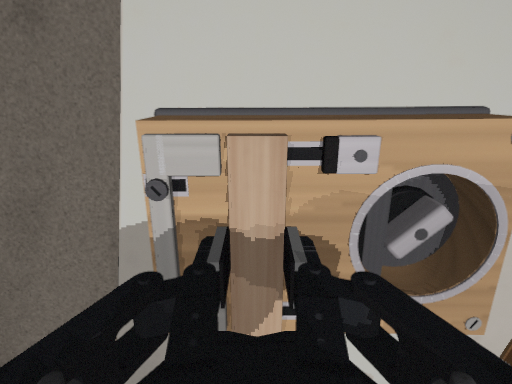

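Run:
```python
from h import *
p=manip.read_state()['position']
manip.gripper_to(.042);manip.pause(.3)
manip.movel([p[0],p[1],.11],feed=.1)
manip.movel([p[0],p[1],.2],feed=.25)
c,a,wh,cf=stripfit('wrist',.054);print('strip clamp',((c-C)@MC*1e3).round(1),a-YAW,wh,cf)
manip.gripper_to(.030)
k=cw(0,-.052);yaw=YAW+np.deg2rad(45.1)
j=manip.inverse_kinematics([*k,.16],down(yaw));print(j)
if j[5]<0.3: j[5]+=np.pi
manip.move_joints(j);s=manip.read_state();print(s['position'],k,s['clock'],s['qpos'][5])
snap('wrist','w5.png')
```

```text
strip clamp [-1.  37.1] -0.004727602 (114.57061004638672, 27.901140213012695) 0.72
[ 0.26780868  0.2994627  -0.4924181   0.77891552  0.          0.90566152]
[0.44437913 0.19830915 0.16004287] [np.float64(0.444354767381887), np.float64(0.19825172024444768)] 20.925 0.9055087367960398
```

View pics/w5.png

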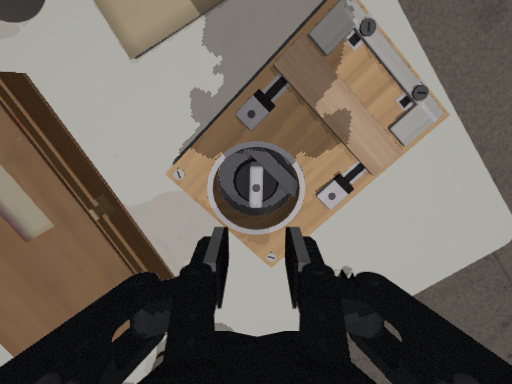

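Run:
```python
from h import *
j=manip.read_state()['qpos'].copy();j[5]-=np.pi
manip.move_joints(j)
k=cw(0,-.052)
manip.movel([*k,.080],feed=.2)
manip.movel([*k,.058],feed=.05)
print(feel([0,0,-1],.0015,6,2.5,.03))
s=manip.read_state();print(s['position'],s['ft_force'],s['torque'],s['clock'])
manip.gripper_to(.005,30);s=manip.read_state();print(s['width'],s['finger_force'],s['position'],s['ft_force'],s['torque'],s['effort'][5],s['qpos'],s['clock'])
j=s['qpos'].copy()
import time
for i in range(6):
    j[5]+=.05;manip.move_joints(j);manip.pause(.1);s=manip.read_state();print(s['qpos'][5].round(3),s['torque'].round(3),s['effort'][5].round(3),s['ft_force'].round(1),s['width'].round(4),s['clock'])
```

```text
(0.003, np.float64(13.2765257600498))
[0.44467345 0.19842556 0.05609843] [-2.4611878  -2.22284412 13.96138909] [-0.05752806  0.54455245  0.07601768] 25.2667
0.011247863818546712 31.04532927274704 [0.44458418 0.19748474 0.05610682] [-2.76774779 -3.14115514 14.78642825] [-0.81967099  0.65499932 -0.16377422] -0.11058311210945249 [ 2.67436753e-01  4.46717915e-01 -6.03389962e-01  5.19796989e-01
 -2.20689156e-03 -2.23581386e+00] 25.5583Traceback (most recent call last):
  File "<stdin>", line 13, in <module>
AttributeError: 'float' object has no attribute 'round'
```

```bash
python3 - <<'E'
from h import *
def pr(t):
    s=manip.read_state();print(t,s['position'].round(4),s['ft_force'].round(1),s['torque'].round(2),round(s['width'],4),round(s['clock'],2));return s
k=cw(0,-.052)
manip.gripper_to(.023);pr('open')
manip.movel([*k,.060],feed=.05);pr('up')
for z in(.057,.055,.053,.0515,.050,.049):
    manip.movel([*k,z],feed=.04);s=pr('')
    if s['ft_force'][2]>5:break
snap('wrist','w6.png')
E
python3 -c "
import cv2
im=cv2.imread('pics/w6.png');a=cv2.resize(im,(400,300));b=cv2.resize(im[90:330,130:390],(400,300+70))[:300]
import numpy as np;cv2.imwrite('pics/w6c.png',np.hstack([a,b]))"
```

```text
open [0.445  0.1982 0.0565] [-0.   2.1  4.8] [0.32 0.19 0.08] 0.0233 26.18
up [0.4444 0.1983 0.0601] [ 0.2 -0.2 -0.3] [-0.    0.01  0.06] 0.023 26.43
 [0.4446 0.1983 0.0569] [0.3 0.5 1.7] [ 0.03 -0.11 -0.02] 0.0228 26.68
 [0.4449 0.1984 0.0559] [-1.5 -1.6 12.3] [0.01 0.39 0.03] 0.023 26.93
```

View pics/w6c.png

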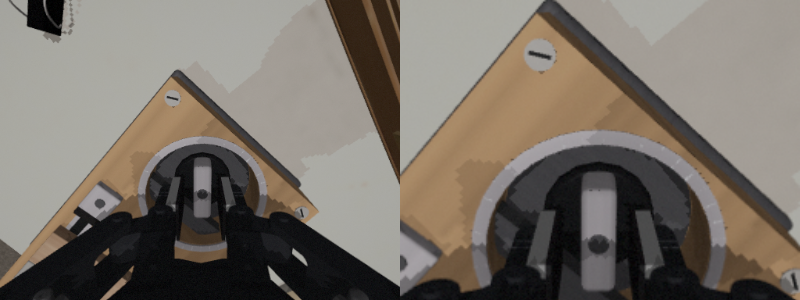

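Run:
```python
from h import *
def pr(t):
    s=manip.read_state();print(t,s['position'].round(4),s['qpos'][5].round(3),s['ft_force'].round(1),s['torque'].round(3),round(float(s['effort'][5]),3),round(s['width'],4),round(s['clock'],2));return s
k=cw(0,-.052)
manip.movel([*k,.0578],feed=.05);pr('')
manip.gripper_to(.005,40);s=pr('grip')
j=s['qpos'].copy()
for dq in(.05,.05,.1,.1,.1):
    j[5]+=dq;manip.move_joints(j);pr('')
manip.pause(.2);pr('rest')
snap('wrist','w7.png')
```

```text
[0.4441 0.1981 0.0576] -2.184 [ 0.2  0.2 -0.4] [-0.02  -0.016 -0.005] -0.0 0.023 27.23
grip [0.4439 0.198  0.0576] -2.184 [-1.  -1.   1.5] [-0.129  0.24  -0.051] -0.058 0.0104 27.48
 [0.4439 0.198  0.0576] -2.135 [-1.  -0.8  2.8] [-0.078  0.168  0.068] 0.065 0.0105 27.73
 [0.4439 0.1981 0.0575] -2.086 [-1.1  1.1  3.1] [-0.008  0.14   0.041] 0.075 0.0103 27.98
 [0.4439 0.1981 0.0576] -1.987 [0.2 0.5 2.7] [ 0.035  0.081 -0.093] -0.02 0.0105 28.23
 [0.444  0.1981 0.0576] -1.888 [0.  0.7 2.4] [ 0.185  0.105 -0.072] -0.017 0.0106 28.48
 [0.4441 0.1982 0.0576] -1.788 [0.2 0.7 1.5] [ 0.225 -0.058 -0.074] -0.014 0.0105 28.73
rest [0.4441 0.1981 0.0576] -1.786 [0.1 0.9 1. ] [ 0.313 -0.099  0.007] -0.041 0.0104 28.93
```

Run:
```python
from h import *
d,T=snap('wrist')
for o in manip.look_for('wrist','clamp_jaw')[:2]:
    p=(T@np.r_[o['at'],1])[:3];print(o['conf'],((p[:2]-C)@MC*1e3).round(1),p[2])
a=cv2.imread('pics/w7.png');b=cv2.imread('pics/w6.png')
f=lambda im:cv2.resize(im[80:330,120:400],(448,400),interpolation=cv2.INTER_CUBIC)
cv2.imwrite('pics/w7c.png',np.hstack([f(a)[:, :400],f(b)[:,:400]]))
```

```text
0.79 [ 17.1 -30.7] 0.03201597929328867
```

View pics/w7c.png

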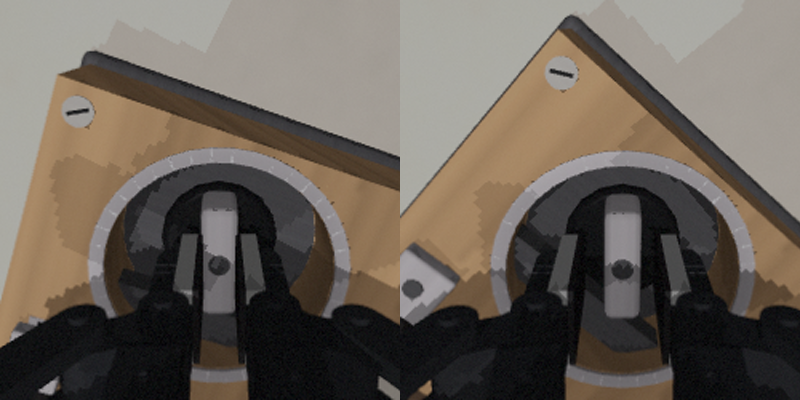

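Run:
```python
from h import *
import threading
s=manip.read_state();j=s['qpos'].copy();q0=j[5];j[5]+=.9
log=[];err=[]
def go():
    try: manip.move_joints(j)
    except Exception as e: err.append(e)
t=threading.Thread(target=go);t.start()
while t.is_alive() and len(log)<4000:
    try:
        x=manip.read_state();log.append((x['clock'],x['qpos'][5],x['joint_velocities'][5],x['torque'][2],x['effort'][5]))
    except Exception as e: err.append(e);break
t.join();print(err[:2],len(log))
L=np.array(log);
if len(L):
    _,i=np.unique(L[:,0],return_index=True);L=L[i];print(len(L));print(L[::max(1,len(L)//25)].round(3))
s=manip.read_state();print(s['qpos'][5],s['clock'],s['torque'],s['effort'][5],s['width'],s['position'])
```

```text
[] 1
1
[[ 2.995e+01 -8.860e-01  5.000e-03  7.300e-02  1.020e-01]]
-0.8863896256757937 29.95 [ 0.24158019 -0.64150617  0.07334407] 0.10236116359010339 0.010340886257529196 [0.44463449 0.19817106 0.05761995]
```

```bash
cat >> h.py <<'E'
def kq():
    y=T_of(manip.read_state())[:2,1];a=np.arctan2(y[1],y[0])-YAW-np.pi/2
    return (-a)%np.pi   # bar angle mod pi = knob angle if zero is along x
def turn(j,dq,n=1):
    j[5]+=dq;manip.move_joints(j);r=[]
    s=manip.read_state();r=(s['qpos'][5]-j[5],s['torque'][2],s['effort'][5])
    return r
E
python3 - <<'E'
from h import *
print('q',kq())
j=manip.read_state()['qpos'].copy()
print(np.round(turn(j,2.45-kq()),3),kq())
for i in range(9):
    r=turn(j,.04);s=manip.read_state();print(round(kq(),3),np.round(r,3),s['ft_force'].round(1),s['joint_velocities'][5].round(4),round(s['clock'],2))
    if abs(r[2])>.24:break
E
```

```text
q 2.132051758950102
[-0.003 -0.07  -0.07 ] 2.4471517130002476
2.488 [-0.003  0.139  0.108] [ 3.1  0.6 -2.1] 0.0071 30.6
2.528 [-0.002  0.104  0.104] [ 4.9 -0.2 -2.8] 0.0042 30.85
2.568 [-0.002  0.041  0.103] [ 4.  -0.4 -2.9] 0.0025 31.1
2.608 [-0.002  0.054  0.103] [ 4.7  0.1 -3.2] 0.0015 31.35
2.648 [-0.002  0.084  0.103] [ 5.4 -0.5 -3.8] 0.0034 31.6
2.689 [-0.001  0.07   0.096] [ 4.5 -1.  -3.7] -0.004 31.85
2.729 [-0.001  0.107  0.096] [ 4.9 -1.9 -4.4] -0.002 32.1
2.769 [-0.001  0.077  0.096] [ 5.4 -0.4 -4.7] -0.004 32.35
2.809 [-0.001  0.086  0.096] [ 4.9 -1.1 -3.8] -0.0039 32.6
```

```bash
cat > t.py <<'E'
from h import *
import sys
N=int(sys.argv[1]);st=float(sys.argv[2]);lim=float(sys.argv[3])
j=manip.read_state()['qpos'].copy()
for i in range(N):
    r=turn(j,st);tz=[manip.read_state()['torque'][2]]
    for _ in range(4):manip.pause(.03);tz.append(manip.read_state()['torque'][2])
    s=manip.read_state();print(round(kq(),3),np.round(r,3),np.mean(tz).round(3),s['effort'][5].round(3),s['width'].round(4) if hasattr(s['width'],'round') else round(s['width'],4),round(s['clock'],2))
    if max(r[2],np.mean(tz))>lim:break
E
python3 t.py 6 .03 .15
```

```text
2.838 [-0.001  0.152  0.117] 0.14 0.129 0.0103 32.98
2.868 [-0.001  0.035  0.118] 0.117 0.126 0.0103 33.37
2.898 [-0.001  0.109  0.118] 0.121 0.12 0.0102 33.75
2.928 [-0.     0.131  0.117] 0.106 0.1 0.0106 34.13
2.958 [-0.     0.17   0.136] 0.121 0.119 0.0105 34.52
2.988 [-0.001  0.174  0.157] 0.157 0.14 0.0101 34.9
```

```bash
python3 t.py 2 .03 .25
```

```text
3.018 [-0.001  0.16   0.18 ] 0.187 0.191 0.0104 35.28
3.048 [-0.001  0.242  0.201] 0.202 0.205 0.0104 35.67
```

Run:
```python
from h import *
manip.gripper_to(.024);p=manip.read_state()['position']
manip.movel([p[0],p[1],.08],feed=.05);manip.movel([p[0],p[1],.25],feed=.2)
manip.movep([.43,.235,.28],down(np.pi/2+.05) if 0 else down(YAW-np.pi/2))
d,T=snap('wrist','w8.png');c,a,wh,cf=stripfit('wrist',.054);print('strip',((c-C)@MC*1e3).round(1),a-YAW,wh,cf)
for n in('clamp_jaw','knob_grip'):
    for o in manip.look_for('wrist',n)[:1]:
        p=(T@np.r_[o['at'],1])[:3];print(n,o['conf'],((p[:2]-C)@MC*1e3).round(1),p[2])
# bar orientation
o=manip.cut_out('wrist','knob_grip')[0];m=o['pixels'];g=cv2.cvtColor(d['pixels'],6);
b=m&(g>120)
_,cc=rect(b);P=toplane(d,T,cc.reshape(-1,2),.041)[:,:2].astype(np.float32)
r=cv2.minAreaRect((P-C.astype(np.float32))@MC.astype(np.float32)*1000);print(r,o['conf'],m.sum())
s=manip.read_state();print(s['clock'],s['ft_force'])
```

```text
strip [-1.5 40.2] 0.0039629936 (114.5468521118164, 28.673791885375977) 0.94
clamp_jaw 0.88 [35.1  5.3] 0.0481556340627915
knob_grip 0.61 [  2.9 -45.7] 0.023328497760809197
((0.9714813232421875, -52.33927536010742), (36.84013748168945, 10.667967796325684), 5.86489200592041) 0.66 847
40.3583 [-0.05557307 -0.75805968  0.09354854]
```

```bash
python3 -c "
from rig import manip
print(manip.hand_in())"
```

```text
the job is handed in; nothing more can be done
None
```

The job is handed in at about 40 s of the 72 s allowed, and no verdict came back. The strip lies flat, centred to about 1.5 mm and square to about 0.004 rad against the stop. The pads are estimated to hold it at about 10 N (from the rise in knob torque), and the robot is clear of everything.

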